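# Sweep the loose bottle caps into the collecting tray

## Robot

A 7-joint arm with a two-finger parallel gripper is mounted at the origin on the work surface. World frame = base frame: x ahead of the robot, y to its left, z up, the work surface at z = 0. Lengths are in m, angles in rad, forces in N, time in s.
With the tool pointing down it reaches from about 0.425 to 0.825 m from the base axis. Payload 3.6 kg.
Tool frame: the origin (TCP) lies between the finger pads; the fingertips stand 17 mm ahead of it and the grasp point (between the pads) lies 2 mm behind it; z points along the fingers, y is the direction in which the jaws open and shut (so a half turn about z gives the same grasp; the last joint's range is limited). The gripper opens to 85 mm and grips with 20 to 120 N. Pads are 22 mm wide; open, the fingers measure 114 mm over their backs; the gripper's body (76 mm by 85 mm) begins 54 mm behind the grasp point. The pads swing forward as they close: fully open they stand 13 mm farther back than shut.
Start: joints at [-1.208, 0.615, -0.013, 1.423, 0.008, 1.103, -0.04], TCP at [0.247, 0.601, 0.248] pointing down, gripper open.
Joint ranges: [-3.12, 3.12], [-0.3, 2.06], [-1.34, 1.32], [0.26, 2.42], [-1.36, 4.5], [0.01, 1.98], [-2.84, 2.84]. Speed limits (rad/s): [2.79, 2.79, 3.14, 3.14, 3.14, 3.14, 3.14].

## Interface

Orientations are given as a rotation vector (axis times angle).
In Python, from cell import status, optics, r gives the robot as it stands.
- The arm moves only by the tool jog_arm, never from a script. Its arguments are lists of equal length, an entry for each row: "linear": the shift along the world's x, y, z in mm, a list of three; "spin": the turn about the world's z in degrees. A call has 1 to 5 rows; each row shifts and turns the commanded pose from where the row before left it; what a row does not reach is not made up. A row lasts 1/10 s, in which the tool goes at most 50 mm and 8.59 degrees, less where a joint would pass 70% of its speed; a pose out of reach is approached as far as the arm can. A call with a gripper value outside its range is refused whole. "gripper" is the opening, from 0 (shut) to 1 (fully open), set as the call begins (left out, the last holds). The fingers move at their own pace and stop on an object; "newtons" is the grip in N (left out, the last holds). Time passes only in rows, so rows that do not move let the fingers close. It gives the time, the measured TCP pose, the force and the opening at its end, in the units of the state.
- status.get_obs(): the state, without advancing time (a new reading comes with each control period).
- optics.capture(name): name is "scene" or "top" or "wrist"; returns (picture, depth): 400x640x3 uint8, blue, green, red; 400x640 float32, m along the optical axis (not along the pixel's ray), 0 where there is no reading.
- optics.get_calibration(name): a dict with "K" (3x3 intrinsics, pixels), "rvec" (rotation vector, rad) and "tvec" (3), from world to camera coordinates, as OpenCV has them; the wrist camera has in their place "mount" (4x4, takes a point from camera to tool coordinates, whose origin is the TCP and whose axes are the flange's). Camera axes: x right, y down, z forward; pixel columns grow to the right and rows downward; lengths in m; the calibration is good to about 2 mm. The wrist camera is an equidistant fisheye: a pixel r from the principal point sees the ray r / f radians off the axis. A picture is of the moment at which its call begins: read the wrist's pose just before it. get_calibration takes no time and is no camera call.
- r.job_done(): hands the job in, once; it reports no verdict.
The state is a dict: "t": time; "q": joint angles; "joint_vel": joint speeds; "joint_efforts": joint torques, N m; "ee_pos": TCP position; "orientation": TCP orientation; "contact_force": force on the tool from outside, world axes, zero at the start; "torque": the same for the moment, N m; "opening": opening from 0.0 (shut) to 1.0 (fully open).
Only numpy, scipy, OpenCV 4.12 (cv2) and the standard library are available. Lean on these libraries where they do the work, as an engineer would, in place of code of your own. Each camera call takes 0.05 s, during which the arm holds its last target.

## Task

Clear the bench: with the closed fingers, sweep the three white bottle caps across the bench top, in through the open side of the steel tray, until each lies wholly inside it, flat on its floor. Slide the caps only, without picking them up or tipping them over, and leave everything else standing undisturbed where it is.

Things in the scene. Friction and masses are not known exactly. Their poses are not given: they have to be found in the camera images.
- tray: steel collecting tray fixed to the bench: three walls 30 mm high, 4 mm thick; its own -y side is open. Paper-thin floor level with the bench: no step at the mouth. Inside 220 mm wide (its x), 120 mm deep (its y). Origin: centre of its floor; mouth at y = -60 mm, back wall's inner face at y = +60, side walls' at x = -110 and +110. z up
- cap_1: one of three identical ribbed white plastic bottle caps: a disc 40 mm in diameter and 16 mm high, about 12 to 25 g, lying flat on the bench, open side down. Origin: centre of its underside; z up
- cap_2: one of three identical ribbed white plastic bottle caps: a disc 40 mm in diameter and 16 mm high, about 12 to 25 g, lying flat on the bench, open side down. Origin: centre of its underside; z up
- cap_3: one of three identical ribbed white plastic bottle caps: a disc 40 mm in diameter and 16 mm high, about 12 to 25 g, lying flat on the bench, open side down. Origin: centre of its underside; z up
- beaker: small glass beaker, about 40 mm across and 55 mm high. Stands loose on the bench and stays there. Origin: centre of its underside; z up
- crucible: small white porcelain crucible, about 40 mm across and 34 mm high. Stands loose on the bench and stays there. Origin: centre of its underside; z up
- bung: reddish-brown rubber bung, a cone 28 mm wide at the foot, 36 mm at the top, 32 mm high. Stands loose on the bench and stays there. Origin: centre of its underside; z up
- weighing_jar: small glass weighing jar with a knobbed lid, 36 mm across and 46 mm high. Stands loose on the bench and stays there. Origin: centre of its underside; z up
- sample_tin: small round aluminium sample tin with a lid, 36 mm across and 30 mm high. Stands loose on the bench and stays there. Origin: centre of its underside; z up

How it is judged:
At the end, for the whole second after the job is handed in: All three caps lie flat and at rest on the tray's floor, each wholly past the mouth (centre at least 20 mm inside the mouth line) and between the walls; none of the other things has moved 15 mm or leans by 0.2 rad or more (y of cap_1 in the frame of tray between -0.04 and 0.06 m and x of cap_1 in the frame of tray between -0.11 and 0.11 m and height (world z) of each of cap_1, cap_2, cap_3 below 0.005 m and angle between each of cap_1, cap_2, cap_3's own z axis and vertical below 0.15 rad and linear speed of each of cap_1, cap_2, cap_3 below 0.01 m/s and y of cap_2 in the frame of tray between -0.04 and 0.06 m and x of cap_2 in the frame of tray between -0.11 and 0.11 m and y of cap_3 in the frame of tray between -0.04 and 0.06 m and x of cap_3 in the frame of tray between -0.11 and 0.11 m and distance of each of beaker, crucible, bung, weighing_jar, sample_tin from where it was at the start of the episode below 0.015 m and angle between each of beaker, crucible, bung, weighing_jar, sample_tin's own z axis and vertical below 0.2 rad); the robot touches nothing.
It fails at once if a cap is lifted off the bench (its underside's centre 10 mm up) (height (world z) of any of cap_1, cap_2, cap_3 above 0.01 m).
It fails at once if a cap is tipped up by more than 0.5 rad (angle between any of cap_1, cap_2, cap_3's own z axis and vertical above 0.5 rad).
It fails at once if another thing is moved by more than 15 mm (distance of any of beaker, crucible, bung, weighing_jar, sample_tin from where it was at the start of the episode above 0.015 m).
It fails at once if another thing is tipped by more than 0.3 rad (angle between any of beaker, crucible, bung, weighing_jar, sample_tin's own z axis and vertical above 0.3 rad).
It also fails if it takes over 64 s, if anything falls off the work surface, if the arm or the gripper's body presses on something with over 40 N, if the wrist force passes 120 N, or if a joint passes its speed limit or range.

## Working session

There is one attempt and no reset: what is moved stays moved. The work goes in short steps, Python scripts to look and compute and a tool call to move; the robot and the scene stay as the last step left them, time stands still between calls to the robot, and variables do not carry over. Pictures are saved under pics/ and viewed, and the job is handed in when it is done.

Besides the shell and the picture viewer there is one more tool, called as name(argument=value, ...), one argument or row to a line, values as JSON. jog_arm: Moves the arm, as the interface text tells. Its arguments: {"type":"object","properties":{"linear":{"type":"array"},"spin":{"type":"array"},"gripper":{"type":"number"},"newtons":{"type":"number"}},"required":["linear","spin"]}

```bash
ls; mkdir -p pics
python3 - <<'E'
from cell import status, optics, r
import cv2, numpy as np
o=status.get_obs()
for k in o: print(k,np.round(o[k],3))
for n in ("scene","top"):
    p,d=optics.capture(n); cv2.imwrite(f"pics/{n}0.png",p); np.save(f"pics/{n}0.npy",d)
    print(n,{k:np.round(v,4).tolist() for k,v in optics.get_calibration(n).items() if hasattr(v,'__len__')})
E
```

```text
pics
t 0.0
q [-1.207  0.616 -0.013  1.425  0.008  1.103 -0.04 ]
joint_vel [-0.    -0.     0.002  0.     0.001  0.    -0.001]
joint_efforts [ 1.0000e-03 -4.6921e+01  2.5900e-01 -1.7103e+01  1.0000e-02  1.0000e-02
 -0.0000e+00]
ee_pos [0.247 0.601 0.247]
orientation [-0.608 -3.082  0.004]
contact_force [ 0.258 -0.623  0.588]
torque [-0.004 -0.025 -0.003]
opening 0.996
scene {'K': [[384.2864, 0.0, 315.1255], [0.0, 384.2864, 206.4523], [0.0, 0.0, 1.0]], 'rvec': [2.3081, 0.7928, -0.2773], 'tvec': [-0.4669, -0.2218, 1.0376]}
top {'K': [[437.719, 0.0, 319.6359], [0.0, 437.719, 195.1794], [0.0, 0.0, 1.0]], 'rvec': [2.1943, -2.1873, 0.083], 'tvec': [0.0211, 0.5536, 0.8734]}
```

View pics/top0.png

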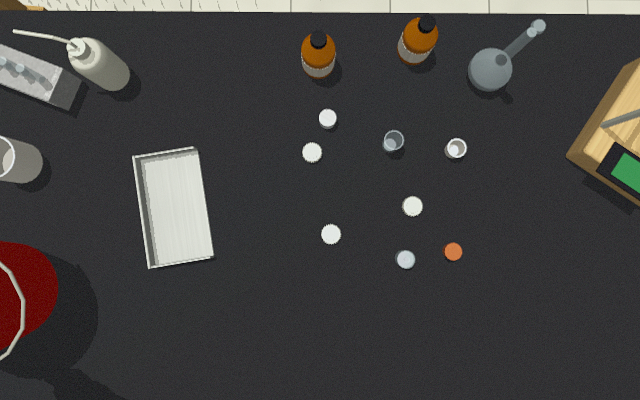

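View pics/scene0.png

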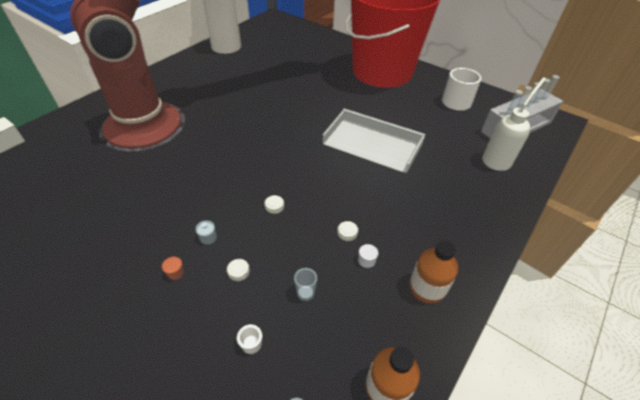

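The top view shows caps at about (312,152), (331,234) and (413,206). The tray is at (175,208) with its open side to the right. The tin is at (328,118), beaker (394,141), crucible (456,148), jar (405,259) and bung (453,251). Next I'll measure all of them.

```bash
cat > h.py <<'E'
import cv2, numpy as np
def ray(cal,uv,z):
    R=cv2.Rodrigues(np.array(cal["rvec"],float))[0]; t=np.array(cal["tvec"],float).ravel()
    c=-R.T@t; d=R.T@np.linalg.inv(np.array(cal["K"]))@np.array([uv[0],uv[1],1.0])
    return c+d*(z-c[2])/d[2]
def blobs(p,thr=95,box=(280,90,490,290)):
    x0,y0,x1,y1=box
    g=p[y0:y1,x0:x1].max(2); m=(g>thr).astype(np.uint8)
    n,l,s,c=cv2.connectedComponentsWithStats(m)
    out=[]
    for i in range(1,n):
        if s[i,4]>60:
            pts=np.argwhere(l==i)[:,::-1].astype(np.float32)
            (cx,cy),rad=cv2.minEnclosingCircle(pts)
            out.append((c[i][0]+x0,c[i][1]+y0,cx+x0,cy+y0,rad,s[i,4]))
    return out
E
python3 - <<'E'
from cell import optics
import cv2,numpy as np
from h import *
p=cv2.imread('pics/top0.png'); d=np.load('pics/top0.npy'); cal=optics.get_calibration('top')
R=cv2.Rodrigues(np.array(cal["rvec"],float))[0]; t=np.array(cal["tvec"],float).ravel(); print("cam",-R.T@t)
for b in blobs(p):
    u,v=int(b[0]),int(b[1]); dep=d[v,u]
    X=R.T@(np.linalg.inv(cal["K"])@np.array([u,v,1])*dep-t)
    print(np.round(b,1),"z16",np.round(ray(cal,b[:2],.016)[:2],3),"z0.03",np.round(ray(cal,b[2:4],.03)[:2],3),"depth pt",np.round(X,3))
# tray
for uv in [(133,156),(196,148),(213,258),(149,268)]: print(uv,np.round(ray(cal,uv,.03),3))
c=p[130:290,110:240]; cv2.imwrite('pics/tray.png',cv2.resize(c,None,fx=4,fy=3.7,interpolation=cv2.INTER_NEAREST))
c=p[90:290,280:480]; cv2.imwrite('pics/caps.png',cv2.resize(c,None,fx=3,fy=3,interpolation=cv2.INTER_NEAREST))
s=cv2.imread('pics/scene0.png'); cs=optics.get_calibration('scene')
for uv in [(275,202),(348,229),(238,268)]: print('scene',np.round(ray(cs,uv,.014),3))
E
```

```text
cam [0.4931373  0.02993517 0.9086473 ]
[327.3 117.8 327.  118.1  10.1 278. ] z16 [0.714 0.008] z0.03 [0.71  0.008] depth pt [0.713 0.008 0.03 ]
[392.5 141.2 392.5 140.5  11.4 271. ] z16 [ 0.666 -0.127] z0.03 [ 0.665 -0.125] depth pt [ 0.669 -0.128  0.003]
[455.5 148.  455.5 148.5  11.5 360. ] z16 [ 0.652 -0.257] z0.03 [ 0.649 -0.253] depth pt [ 0.656 -0.259  0.007]
[311.5 151.8 311.4 151.8  10.4 329. ] z16 [0.643 0.04 ] z0.03 [0.641 0.04 ] depth pt [0.645 0.041 0.016]
[412.  205.8 412.  205.8  10.5 339. ] z16 [ 0.533 -0.166] z0.03 [ 0.532 -0.163] depth pt [ 0.534 -0.166  0.015]
[330.6 233.6 330.5 233.5  10.5 326. ] z16 [0.475 0.   ] z0.03 [0.476 0.001] depth pt [0.477 0.002 0.017]
[452.8 251.  452.4 250.7   9.8 270. ] z16 [ 0.441 -0.248] z0.03 [ 0.442 -0.243] depth pt [ 0.442 -0.242  0.031]
[405.5 259.  405.3 259.2   9.6 277. ] z16 [ 0.425 -0.152] z0.03 [ 0.425 -0.148] depth pt [ 0.429 -0.145  0.045]
(133, 156) [0.631 0.4   0.03 ]
(196, 148) [0.648 0.273 0.03 ]
(213, 258) [0.427 0.235 0.03 ]
(149, 268) [0.407 0.361 0.03 ]
scene [0.477 0.002 0.014]
scene [0.644 0.039 0.014]
scene [ 0.533 -0.168  0.014]
```

View pics/tray.png

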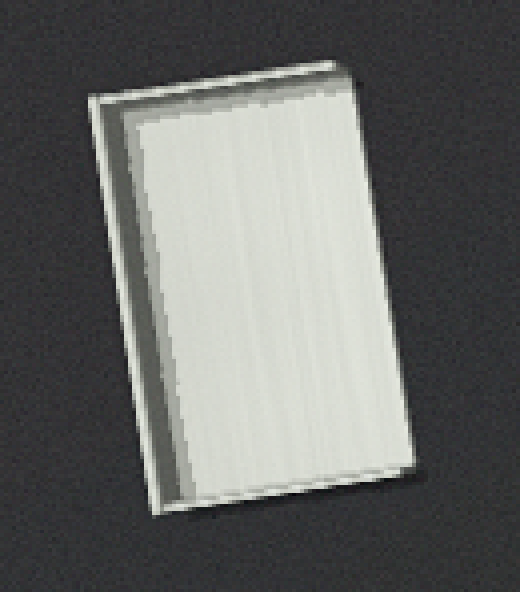

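View pics/caps.png

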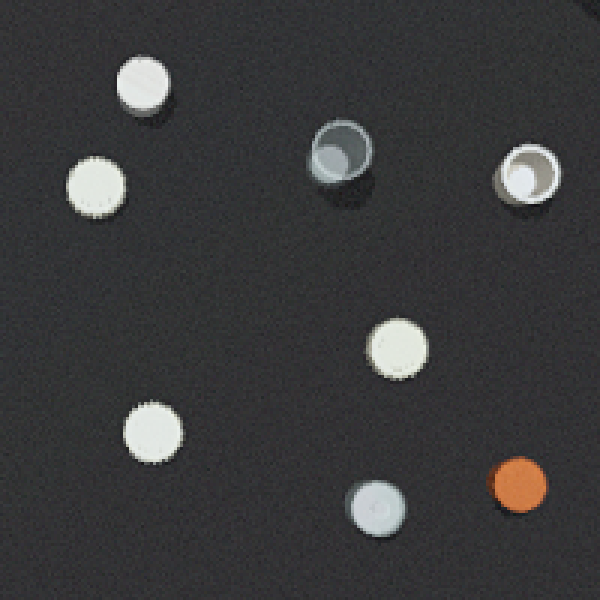

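Both views agree on the caps to about 2 mm:

| Cap | x (m) | y (m) |
|---|---|---|
| A | 0.643 | 0.040 |
| B | 0.475 | 0.001 |
| C | 0.533 | -0.166 |

The tray centre is about (0.528, 0.313), turned about 9.8°. I'll shut the gripper and look at the fingers.

jog_arm(
  linear=[
    [0,-50,0],
    [0,-50,0],
    [0,-50,0],
    [0,-50,0],
    [0,-50,0],
  ],
  spin=[8,8,8,8,0],
  gripper=0,
  newtons=40,
)

```text
t: 0.6
ee_pos: [0.2467, 0.3488, 0.248]
orientation: [0.268, -3.13, 0.001]
contact_force: [0.4, -0.4, 0.1]
opening: 0.146
```

jog_arm(
  linear=[
    [40,-40,0],
    [40,-40,0],
    [40,-40,0],
    [0,0,0],
    [0,0,0],
  ],
  spin=[0,0,0,0,0],
)

```text
t: 1.1
ee_pos: [0.3535, 0.244, 0.2481]
orientation: [0.258, -3.13, 0.001]
contact_force: [0.9, 1.1, -0.0]
opening: 0.001
```

Run:
```python
from cell import status, optics
import cv2, numpy as np
o=status.get_obs()
for k in ('t','q','ee_pos','orientation','opening'): print(k,np.round(o[k],3))
p,d=optics.capture('wrist'); cv2.imwrite('pics/w1.png',p)
c=optics.get_calibration('wrist'); print(np.round(c['K'],1),np.round(c['mount'],3))
```

```text
t 1.1
q [-0.579  0.28  -0.097  2.018  0.036  0.846  1.04 ]
ee_pos [0.354 0.244 0.248]
orientation [ 2.58e-01 -3.13e+00  1.00e-03]
opening 0.001
[[309.7   0.  321.4]
 [  0.  309.7 203. ]
 [  0.    0.    1. ]] [[ 0.    -0.953 -0.304  0.078]
 [ 1.     0.001 -0.001 -0.001]
 [ 0.001 -0.304  0.953 -0.126]
 [ 0.     0.     0.     1.   ]]
```

View pics/w1.png

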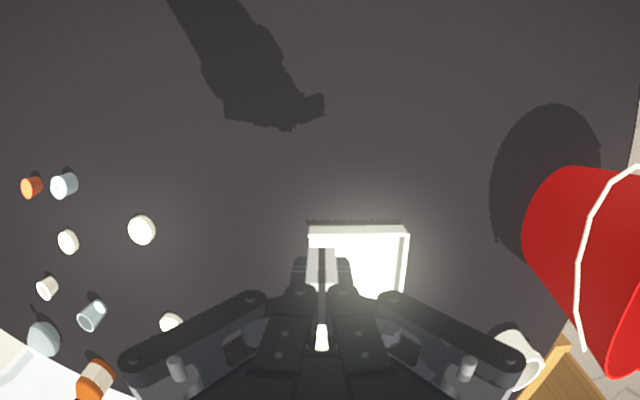

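The wrist view shows the shut fingers as a pair about 27 mm wide, centred near (322,265), with wide knuckles on the jaw axis. I'll push with the flat side face (tool x), which means turning about -98°.

jog_arm(
  linear=[
    [10,-25,0],
    [10,-25,0],
    [10,-25,0],
    [10,-25,0],
    [10,-25,0],
  ],
  spin=[-8.2,-8.2,-8.2,-8.2,-8.2],
)

```text
t: 1.65
ee_pos: [0.4024, 0.1213, 0.2482]
orientation: [-0.849, -3.024, -0.001]
contact_force: [-0.9, 0.5, 0.1]
opening: 0.003
```

jog_arm(
  linear=[
    [10,-25,-20],
    [10,-25,-20],
    [10,-25,-20],
    [10,-25,-20],
    [10,-25,-20],
  ],
  spin=[-8.2,-8.2,-8.2,-8.2,-8.2],
)

```text
t: 2.15
ee_pos: [0.4532, -0.0031, 0.1474]
orientation: [-1.854, -2.535, -0.001]
contact_force: [0.6, -0.2, 0.0]
opening: -0.0
```

jog_arm(
  linear=[
    [10,-25,0],
    [10,-25,0],
    [0,0,0],
  ],
  spin=[-8.2,-8.2,0],
)

```text
t: 2.45
ee_pos: [0.4745, -0.0565, 0.1481]
orientation: [2.199, 2.24, -0.001]
contact_force: [-0.2, 0.5, -0.3]
opening: -0.002
```

```bash
cat >> h.py <<'E'
def rep():
    from cell import status
    from scipy.spatial.transform import Rotation as Ro
    o=status.get_obs(); x=Ro.from_rotvec(o['orientation']).as_matrix()
    print(round(float(o['t']),2),np.round(o['ee_pos'],4),'toolx deg',np.round(np.degrees(np.arctan2(x[1,0],x[0,0])),1),'z',np.round(x[:,2],3),'q',np.round(o['q'],2),'F',np.round(o['contact_force'],1))
E
python3 -c "
from h import rep; rep()"
```

```text
2.45 [ 0.4745 -0.0565  0.1481] toolx deg 91.1 z [ 0.002 -0.002 -1.   ] q [-0.18  0.52  0.36  2.04 -0.29  0.64  0.4 ] F [-0.2  0.5 -0.3]
```

jog_arm(
  linear=[
    [0,0,-40],
    [0,0,-40],
    [0,0,-30],
    [0,0,-16],
    [0,0,0],
  ],
  spin=[0,0,0,0,0],
)

```text
t: 2.95
ee_pos: [0.4714, -0.0518, 0.0202]
orientation: [-2.187, -2.247, 0.003]
contact_force: [-0.7, 0.5, 0.9]
opening: 0.0
```

Run:
```python
from h import *; rep()
from cell import optics
p,d=optics.capture('wrist'); cv2.imwrite('pics/w2.png',p)
p,d=optics.capture('top'); cv2.imwrite('pics/t2.png',cv2.resize(p[60:300,100:500],None,fx=2,fy=2))
```

```text
2.95 [ 0.4714 -0.0518  0.0202] toolx deg 91.5 z [-0.005  0.003 -1.   ] q [-0.06  0.74  0.19  2.12 -0.42  0.32  0.51] F [-0.7  0.5  0.9]
```

View pics/w2.png

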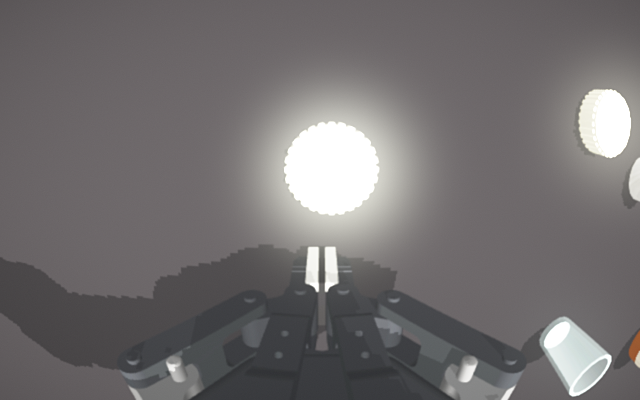

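View pics/t2.png

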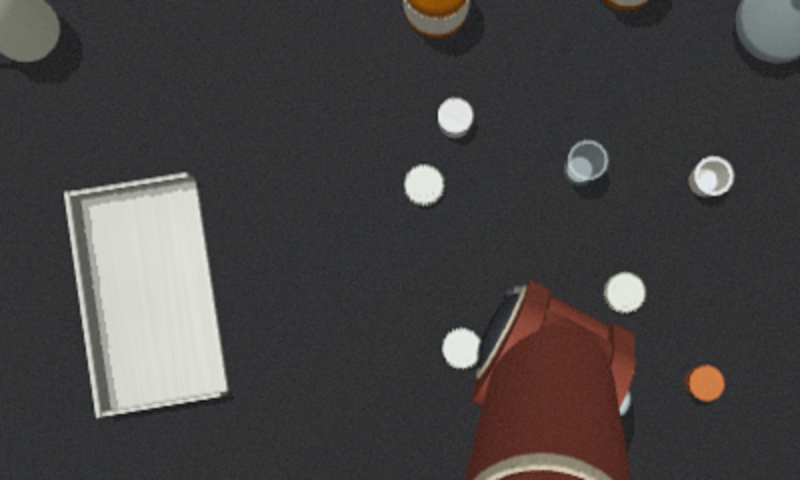

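The wrist view shows cap B centred at (331,168) ahead of the fingers at x≈322, so I need about 4 mm of +x. The tips are roughly 14 mm wide. I'll correct that and push gently, checking with the wrist camera as I go.

jog_arm(
  linear=[
    [4,0,1],
    [0,10,0],
    [0,10,0],
    [0,10,0],
    [0,10,0],
  ],
  spin=[0,0,0,0,0],
)

```text
t: 3.55
ee_pos: [0.477, -0.0133, 0.0235]
orientation: [-2.195, -2.247, -0.001]
contact_force: [0.0, -0.2, -0.7]
opening: -0.001
```

```bash
cat >> h.py <<'E'
def wcap():
    from cell import optics
    rep()
    p,d=optics.capture('wrist')
    m=(p[:275].min(2)>215).astype(np.uint8); m=cv2.morphologyEx(m,cv2.MORPH_OPEN,np.ones((9,9)))
    n,l,s,c=cv2.connectedComponentsWithStats(m)
    for i in range(1,n):
        if s[i,4]>400: print('blob',np.round(c[i],1),s[i].tolist())
    return p
E
python3 - <<'E'
from h import *
p=wcap(); cv2.imwrite('pics/w3.png',p)
E
```

```text
3.55 [ 0.477  -0.0133  0.0235] toolx deg 91.3 z [ 0.  0. -1.] q [-0.16  0.74  0.21  2.12 -0.44  0.33  0.45] F [ 0.  -0.2 -0.7]
blob [587.1 179.6] [562, 148, 52, 66, 2768]
blob [316.8 213. ] [274, 166, 86, 109, 6610]
blob [627.  227.1] [611, 203, 29, 55, 1175]
```

View pics/w3.png

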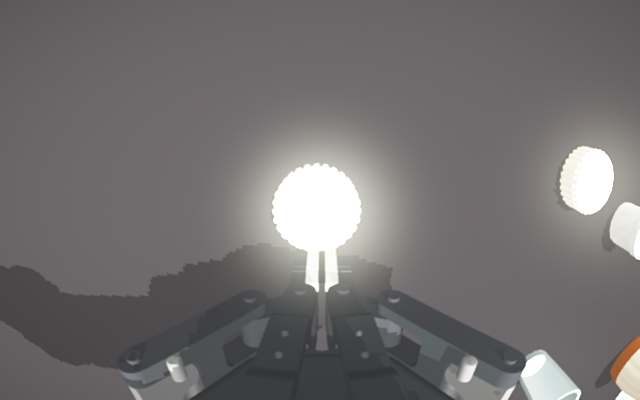

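Cap B is in contact, centred at x≈317 against the fingers at 322, about 2 mm off. I'll keep pushing.

jog_arm(
  linear=[
    [-1,14,-1],
    [-1,14,0],
    [-1,14,0],
    [0,14,0],
    [0,14,0],
  ],
  spin=[0,0,0,0,0],
)

```text
t: 4.1
ee_pos: [0.4738, 0.056, 0.0223]
orientation: [-2.196, -2.246, 0.0]
contact_force: [0.1, 0.7, -0.5]
opening: -0.003
```

```bash
python3 -c "
from h import *
wcap()"
```

```text
4.1 [0.4738 0.056  0.0223] toolx deg 91.3 z [-0. -0. -1.] q [-0.31  0.74  0.23  2.12 -0.48  0.33  0.34] F [ 0.1  0.7 -0.5]
blob [318.6 213.5] [275, 166, 88, 109, 6733]
blob [568.1 263.6] [544, 249, 47, 26, 965]
```

jog_arm(
  linear=[
    [-1,15,0],
    [0,15,0],
    [-1,15,0],
    [0,15,0],
    [-1,15,0],
  ],
  spin=[0,0,0,0,0],
)

```text
t: 4.65
ee_pos: [0.4711, 0.1305, 0.0223]
orientation: [2.197, 2.246, -0.0]
contact_force: [0.9, 0.4, 0.3]
opening: 0.004
```

```bash
python3 -c "
from h import *
wcap()"
```

```text
4.65 [0.4711 0.1305 0.0223] toolx deg 91.3 z [ 0. -0. -1.] q [-0.49  0.75  0.26  2.09 -0.52  0.37  0.22] F [0.9 0.4 0.3]
blob [348.1  13.6] [237, 0, 267, 41, 6655]
blob [320.  211.7] [279, 174, 82, 77, 4958]
```

jog_arm(
  linear=[
    [0,15,0],
    [-1,15,0],
    [0,15,0],
    [-1,15,0],
    [0,15,0],
  ],
  spin=[0,0,0,0,0],
)

```text
t: 5.2
ee_pos: [0.4689, 0.2049, 0.0223]
orientation: [2.197, 2.245, -0.001]
contact_force: [0.6, 0.3, -0.2]
opening: 0.001
```

```bash
python3 -c "
from h import *
cv2.imwrite('pics/w4.png',wcap())"
```

```text
5.2 [0.4689 0.2049 0.0223] toolx deg 91.2 z [-0.    -0.001 -1.   ] q [-0.65  0.77  0.31  2.02 -0.54  0.42  0.09] F [ 0.6  0.3 -0.2]
blob [373.5  88.2] [220, 0, 335, 191, 49346]
blob [320.7 211.3] [280, 174, 81, 77, 4899]
```

View pics/w4.png

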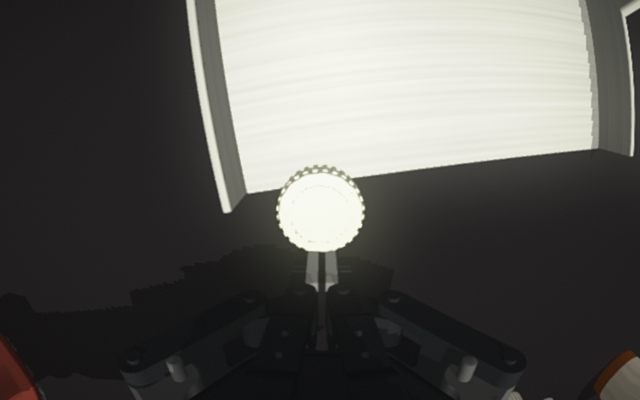

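Cap B is at the mouth, centred at (320,210), and clear of the left wall at about x=230. I'll push it in.

jog_arm(
  linear=[
    [0,18,0],
    [0,18,0],
    [0,18,0],
    [0,15,0],
    [0,10,0],
  ],
  spin=[0,0,0,0,0],
)

```text
t: 5.75
ee_pos: [0.469, 0.2849, 0.0222]
orientation: [-2.196, -2.247, 0.0]
contact_force: [0.3, -0.2, 0.3]
opening: 0.001
```

jog_arm(
  linear=[
    [0,5,0],
    [0,0,0],
  ],
  spin=[0,0,0],
)

```text
invalid input
```

```bash
python3 -c "
from h import *
cv2.imwrite('pics/w5.png',wcap())"
```

```text
5.75 [0.469  0.2849 0.0222] toolx deg 91.3 z [-0.  0. -1.] q [-0.81  0.81  0.36  1.92 -0.55  0.51 -0.05] F [ 0.3 -0.2  0.3]
blob [408.3 183.5] [211, 95, 366, 180, 53480]
```

View pics/w5.png

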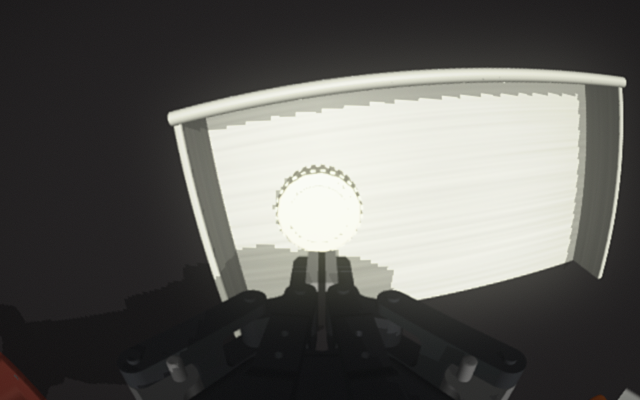

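Cap B is well inside the tray, centred at (319,208) in the picture, so y is about 0.315. Next I'll retract, lift and go behind cap A.

jog_arm(
  linear=[
    [0,-12,0],
    [0,0,45],
    [0,0,45],
    [23,-36,0],
    [23,-36,0],
  ],
  spin=[0,0,0,0,0],
)

```text
t: 6.3
ee_pos: [0.5156, 0.1989, 0.1139]
orientation: [2.193, 2.248, 0.004]
contact_force: [-0.2, -0.1, -0.3]
opening: -0.002
```

jog_arm(
  linear=[
    [23,-36,0],
    [23,-36,0],
    [23,-36,0],
    [23,-36,0],
    [23,-36,0],
  ],
  spin=[4.2,4.3,0,0,0],
)

```text
t: 6.8
ee_pos: [0.6295, 0.0154, 0.1122]
orientation: [-2.028, -2.399, 0.003]
contact_force: [0.5, 0.7, -0.9]
opening: 0.003
```

jog_arm(
  linear=[
    [22,-35,0],
    [0,0,0],
  ],
  spin=[0,0],
)

```text
t: 7.0
ee_pos: [0.6529, -0.0277, 0.1128]
orientation: [2.035, 2.383, -0.008]
contact_force: [-1.3, -0.5, 0.2]
opening: 0.003
```

Run:
```python
from h import *
from cell import optics
cv2.imwrite('pics/w6.png',wcap())
p,d=optics.capture('top'); cv2.imwrite('pics/t6.png',cv2.resize(p[60:300,100:500],None,fx=2,fy=2))
```

```text
7.0 [ 0.6529 -0.0277  0.1128] toolx deg 99.0 z [ 0.003 -0.009 -1.   ] q [-0.22  0.79  0.39  1.57 -0.36  0.85  0.47] F [-1.3 -0.5  0.2]
blob [626.8  35.2] [619, 0, 21, 79, 906]
blob [616.1 122.7] [606, 86, 20, 74, 767]
blob [321.8 120.7] [295, 94, 55, 54, 2417]
blob [633.1 178.1] [623, 140, 17, 66, 745]
blob [409. 183.] [386, 159, 47, 49, 1866]
blob [618.5 262.9] [594, 246, 46, 29, 1012]
```

View pics/w6.png

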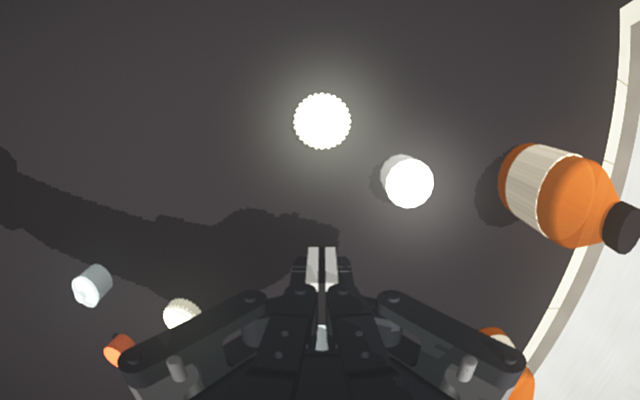

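View pics/t6.png

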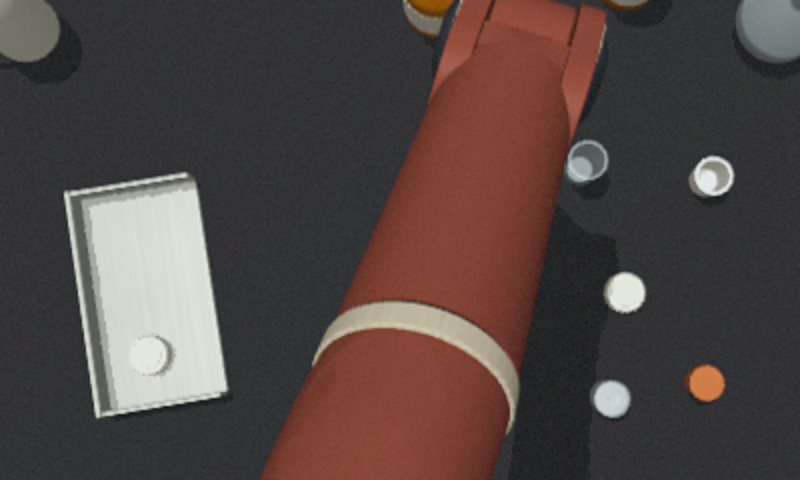

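The top view shows cap B fully inside the tray at (150,355). The wrist view shows cap A straight ahead at (322,121), with the tin off to the right at (409,183). I'll descend and push along 99.8°.

jog_arm(
  linear=[
    [0,0,-35],
    [0,0,-30],
    [0,0,-18],
    [0,0,-7],
    [0,0,0],
  ],
  spin=[0.6,0,0,0,0],
)

```text
t: 7.6
ee_pos: [0.6506, -0.0142, 0.0214]
orientation: [-2.009, -2.412, 0.002]
contact_force: [-0.8, -0.8, -0.6]
opening: 0.0
```

```bash
python3 -c "
from h import *
wcap()"
```

```text
7.6 [ 0.6506 -0.0142  0.0214] toolx deg 100.4 z [-0.003  0.001 -1.   ] q [-0.2   0.91  0.33  1.61 -0.41  0.69  0.51] F [-0.8 -0.8 -0.6]
blob [325.6 162.9] [281, 120, 90, 87, 6337]
blob [458.8 255.1] [423, 230, 68, 45, 2463]
```

jog_arm(
  linear=[
    [0,10,0],
    [-1,10,0],
    [-2,12,0],
    [-2,14,0],
    [-3,14,0],
  ],
  spin=[0,0,0,0,0],
)

```text
t: 8.15
ee_pos: [0.6439, 0.0472, 0.0225]
orientation: [-2.01, -2.414, -0.001]
contact_force: [-0.1, 0.4, -0.5]
opening: -0.002
```

```bash
python3 -c "
from h import *
wcap()"
```

```text
8.15 [0.6439 0.0472 0.0225] toolx deg 100.4 z [ 0.     0.001 -1.   ] q [-0.3   0.9   0.34  1.63 -0.42  0.68  0.43] F [-0.1  0.4 -0.5]
blob [315.7 213.3] [272, 166, 87, 109, 6676]
```

jog_arm(
  linear=[
    [-4,14,0],
    [-4,14,0],
    [-3,14,0],
    [-3,14,0],
    [-3,14,0],
  ],
  spin=[0,0,0,0,0],
)

```text
t: 8.7
ee_pos: [0.6267, 0.1166, 0.0223]
orientation: [-2.011, -2.413, -0.0]
contact_force: [-0.4, 1.1, 0.7]
opening: -0.001
```

```bash
python3 -c "
from h import *
wcap()"
```

```text
8.7 [0.6267 0.1166 0.0223] toolx deg 100.4 z [-0.  0. -1.] q [-0.42  0.89  0.35  1.66 -0.44  0.67  0.34] F [-0.4  1.1  0.7]
blob [319.8 213.1] [277, 167, 86, 108, 6476]
```

jog_arm(
  linear=[
    [-2,15,0],
    [-3,15,0],
    [-2,15,0],
    [-3,15,0],
    [-2,15,0],
  ],
  spin=[0,0,0,0,0],
)

```text
t: 9.25
ee_pos: [0.6146, 0.1917, 0.0222]
orientation: [-2.011, -2.413, 0.0]
contact_force: [-0.2, 0.6, 0.7]
opening: -0.001
```

```bash
python3 -c "
from h import *
cv2.imwrite('pics/w7.png',wcap())"
```

```text
9.25 [0.6146 0.1917 0.0222] toolx deg 100.4 z [-0.  0. -1.] q [-0.54  0.9   0.36  1.64 -0.46  0.69  0.23] F [-0.2  0.6  0.7]
blob [84.2  7.4] [72, 0, 28, 18, 411]
blob [273.1  58.2] [77, 0, 330, 116, 27048]
blob [318.1 211.3] [277, 174, 82, 77, 4805]
```

View pics/w7.png

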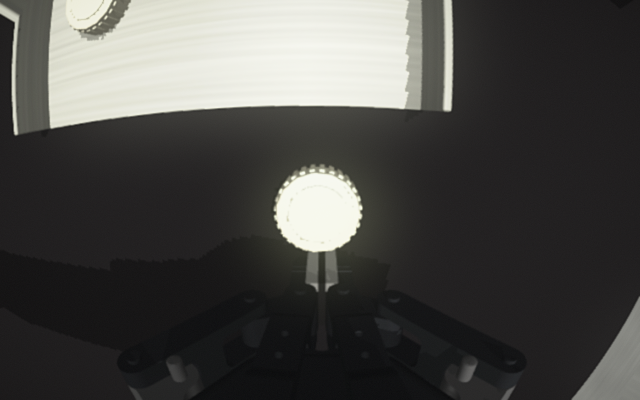

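Cap A is at (318,208), lined up with the mouth and clear of the right wall, whose inner face is at about x=420. I'll continue.

jog_arm(
  linear=[
    [-3,15,0],
    [-3,15,0],
    [-3,15,0],
    [-2,15,0],
    [-3,15,0],
  ],
  spin=[0,0,0,0,0],
)

```text
t: 9.8
ee_pos: [0.6008, 0.2667, 0.0223]
orientation: [-2.011, -2.413, -0.0]
contact_force: [-0.1, -1.1, -0.1]
opening: 0.001
```

jog_arm(
  linear=[
    [-2,15,0],
    [-2,12,0],
    [-1,9,0],
    [0,3,0],
    [0,0,0],
  ],
  spin=[0,0,0,0,0],
)

```text
t: 10.3
ee_pos: [0.5961, 0.3044, 0.0222]
orientation: [2.011, 2.413, -0.0]
contact_force: [1.0, -0.5, 0.1]
opening: 0.003
```

```bash
python3 -c "
from h import *
cv2.imwrite('pics/w8.png',wcap())"
```

```text
10.3 [0.5961 0.3044 0.0222] toolx deg 100.4 z [ 0. -0. -1.] q [-0.72  0.94  0.39  1.56 -0.47  0.75  0.06] F [ 1.  -0.5  0.1]
blob [231.1 182.4] [52, 106, 352, 169, 45254]
```

View pics/w8.png

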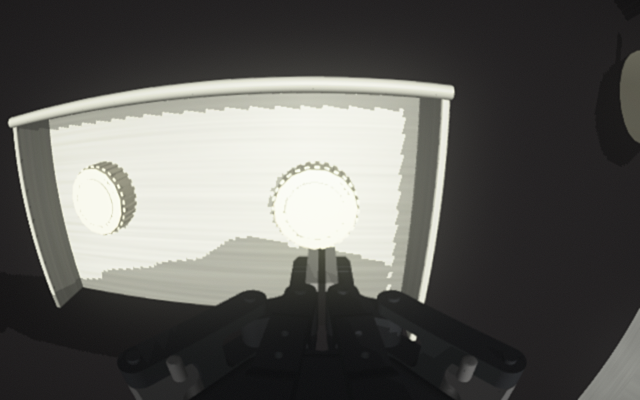

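Caps B (103,198) and A (315,205) are both inside. Cap C is next.

jog_arm(
  linear=[
    [2,-12,0],
    [0,0,45],
    [0,0,45],
    [-5,-40,0],
    [-6,-40,0],
  ],
  spin=[0,0,0,0,0],
)

```text
t: 10.85
ee_pos: [0.5883, 0.2105, 0.1143]
orientation: [2.008, 2.412, 0.005]
contact_force: [0.3, -1.8, -0.1]
opening: -0.002
```

jog_arm(
  linear=[
    [-6,-40,0],
    [-6,-40,0],
    [-6,-40,0],
    [-6,-40,0],
    [-6,-40,0],
  ],
  spin=[-4.8,-4.8,0,0,0],
)

```text
t: 11.35
ee_pos: [0.5562, 0.0084, 0.1126]
orientation: [2.209, 2.233, -0.001]
contact_force: [-0.0, -0.2, -0.3]
opening: -0.001
```

jog_arm(
  linear=[
    [-6,-40,0],
    [-6,-40,0],
    [-6,-40,0],
    [-6,-40,0],
    [0,-40,0],
  ],
  spin=[0,0,0,0,0],
)

```text
t: 11.85
ee_pos: [0.5306, -0.1915, 0.1126]
orientation: [-2.21, -2.232, 0.002]
contact_force: [0.7, 0.2, -0.1]
opening: 0.001
```

jog_arm(
  linear=[
    [0,-32,0],
    [0,0,0],
    [0,0,0],
  ],
  spin=[0,0,0],
)

```text
t: 12.15
ee_pos: [0.5315, -0.2221, 0.1124]
orientation: [-2.211, -2.231, 0.001]
contact_force: [0.6, 0.4, -0.3]
opening: 0.003
```

Run:
```python
from h import *
from cell import optics
cv2.imwrite('pics/w9.png',wcap())
```

```text
12.15 [ 0.5315 -0.2221  0.1124] toolx deg 90.5 z [-0.001 -0.    -1.   ] q [ 0.1   0.7   0.41  1.8  -0.39  0.73  0.74] F [ 0.6  0.4 -0.3]
blob [482.7  92.9] [470, 79, 27, 29, 665]
blob [172.  120.7] [151, 97, 43, 49, 1730]
blob [322.3 140.3] [295, 114, 55, 54, 2410]
blob [632.6 255. ] [621, 225, 19, 50, 600]
blob [461.  260.1] [445, 240, 36, 35, 918]
```

View pics/w9.png

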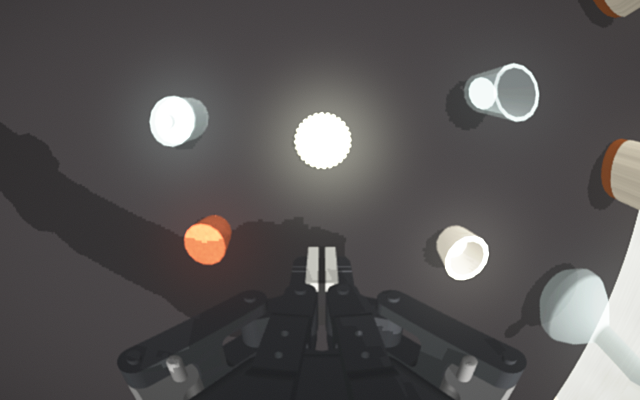

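Cap C is straight ahead at (322,140). The bung (208,240), jar (178,121), beaker (505,92) and crucible (462,252) are all well to the sides. I'll descend.

jog_arm(
  linear=[
    [0,0,-35],
    [0,0,-30],
    [0,0,-18],
    [0,0,-7],
    [0,0,0],
  ],
  spin=[0,0,0,0,0],
)

```text
t: 12.7
ee_pos: [0.5326, -0.2184, 0.0215]
orientation: [-2.203, -2.236, 0.0]
contact_force: [0.1, -0.2, 0.6]
opening: -0.0
```

```bash
python3 -c "
from h import *
wcap()"
```

```text
12.7 [ 0.5326 -0.2184  0.0215] toolx deg 90.9 z [-0.002  0.001 -1.   ] q [ 0.15  0.83  0.32  1.84 -0.47  0.55  0.8 ] F [ 0.1 -0.2  0.6]
blob [553.6 100. ] [539, 79, 30, 43, 1047]
blob [ 88.5 141.4] [61, 105, 56, 75, 3353]
blob [321.1 169.9] [277, 127, 89, 87, 6223]
```

jog_arm(
  linear=[
    [0,8,0],
    [0,10,0],
    [0,12,0],
    [0,14,0],
    [0,14,0],
  ],
  spin=[0,0,0,0,0],
)

```text
t: 13.25
ee_pos: [0.5332, -0.1599, 0.0225]
orientation: [-2.205, -2.237, -0.001]
contact_force: [0.3, 0.1, 0.3]
opening: -0.003
```

```bash
python3 -c "
from h import *
wcap()"
```

```text
13.25 [ 0.5332 -0.1599  0.0225] toolx deg 90.8 z [ 0.     0.001 -1.   ] q [ 0.05  0.81  0.32  1.9  -0.49  0.51  0.73] F [0.3 0.1 0.3]
blob [630.   11.1] [619, 0, 21, 25, 464]
blob [318.4 209.8] [276, 168, 85, 84, 5732]
blob [539.3 199.4] [524, 180, 31, 40, 992]
blob [108.  251.9] [82, 226, 55, 49, 2249]
```

jog_arm(
  linear=[
    [-1,15,0],
    [-1,15,0],
    [0,15,0],
    [-1,15,0],
    [0,15,0],
  ],
  spin=[0,0,0,0,0],
)

```text
t: 13.8
ee_pos: [0.5298, -0.0854, 0.0223]
orientation: [-2.206, -2.236, 0.0]
contact_force: [0.2, 0.6, 0.6]
opening: -0.0
```

```bash
python3 -c "
from h import *
wcap()"
```

```text
13.8 [ 0.5298 -0.0854  0.0223] toolx deg 90.8 z [-0.  0. -1.] q [-0.09  0.8   0.33  1.95 -0.53  0.48  0.63] F [0.2 0.6 0.6]
blob [616.3 119. ] [589, 92, 51, 60, 2619]
blob [321.  213.4] [278, 166, 87, 109, 6691]
```

jog_arm(
  linear=[
    [0,15,0],
    [0,15,0],
    [-1,15,0],
    [0,15,0],
    [0,15,0],
  ],
  spin=[0,0,0,0,0],
)

```text
t: 14.35
ee_pos: [0.5289, -0.0104, 0.0223]
orientation: [-2.206, -2.236, -0.0]
contact_force: [-0.3, 0.0, 0.5]
opening: 0.002
```

```bash
python3 -c "
from h import *
wcap()"
```

```text
14.35 [ 0.5289 -0.0104  0.0223] toolx deg 90.8 z [-0.  0. -1.] q [-0.24  0.79  0.34  1.98 -0.56  0.47  0.53] F [-0.3  0.   0.5]
blob [321.1 213.4] [278, 166, 88, 109, 6792]
blob [599.9 233.6] [571, 203, 59, 65, 2766]
```

jog_arm(
  linear=[
    [0,15,0],
    [0,15,0],
    [0,15,0],
    [0,15,0],
    [0,15,0],
  ],
  spin=[0,0,0,0,0],
)

```text
t: 14.9
ee_pos: [0.5289, 0.0638, 0.0223]
orientation: [2.207, 2.236, -0.0]
contact_force: [0.7, 1.0, -0.2]
opening: 0.003
```

```bash
python3 -c "
from h import *
wcap()"
```

```text
14.9 [0.5289 0.0638 0.0223] toolx deg 90.8 z [ 0. -0. -1.] q [-0.39  0.8   0.36  1.97 -0.58  0.48  0.41] F [ 0.7  1.  -0.2]
blob [320.5 213.5] [277, 166, 88, 109, 6763]
```

jog_arm(
  linear=[
    [0,15,0],
    [0,15,0],
    [0,15,0],
    [0,15,0],
    [0,15,0],
  ],
  spin=[0,0,0,0,0],
)

```text
t: 15.45
ee_pos: [0.529, 0.1383, 0.0223]
orientation: [2.207, 2.235, -0.001]
contact_force: [-0.2, -0.7, -0.4]
opening: -0.0
```

```bash
python3 -c "
from h import *
wcap()"
```

```text
15.45 [0.529  0.1383 0.0223] toolx deg 90.7 z [-0. -0. -1.] q [-0.54  0.82  0.39  1.93 -0.6   0.52  0.28] F [-0.2 -0.7 -0.4]
blob [264.5  20. ] [134, 0, 357, 67, 10734]
blob [320.3 211.5] [279, 174, 82, 77, 4907]
```

jog_arm(
  linear=[
    [0,15,0],
    [0,15,0],
    [0,15,0],
    [0,15,0],
    [0,15,0],
  ],
  spin=[0,0,0,0,0],
)

```text
t: 16.0
ee_pos: [0.5289, 0.2146, 0.0223]
orientation: [-2.206, -2.237, -0.0]
contact_force: [0.1, -0.4, 0.0]
opening: 0.0
```

```bash
python3 -c "
from h import *
cv2.imwrite('pics/w10.png',wcap())"
```

```text
16.0 [0.5289 0.2146 0.0223] toolx deg 90.8 z [-0.  0. -1.] q [-0.69  0.84  0.43  1.86 -0.61  0.57  0.15] F [ 0.1 -0.4  0. ]
blob [459.7  24.9] [422, 0, 69, 60, 2793]
blob [319.8 102.3] [178, 8, 285, 169, 30039]
blob [188.1  51.7] [153, 19, 71, 67, 3383]
blob [320.3 210.9] [279, 174, 81, 76, 4476]
```

View pics/w10.png

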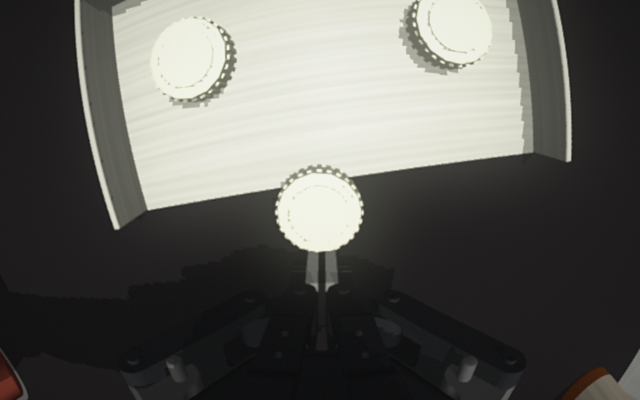

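Cap C is at the mouth at (319,208), midway between B and A. This is the final push.

jog_arm(
  linear=[
    [0,16,0],
    [0,16,0],
    [0,16,0],
    [0,14,0],
    [0,10,0],
  ],
  spin=[0,0,0,0,0],
)

```text
t: 16.55
ee_pos: [0.5287, 0.2873, 0.0222]
orientation: [-2.204, -2.238, -0.001]
contact_force: [-0.6, 0.0, -0.1]
opening: 0.001
```

jog_arm(
  linear=[
    [0,4,0],
    [0,0,0],
    [0,-12,0],
    [0,0,40],
    [0,0,45],
  ],
  spin=[0,0,0,0,0],
)

```text
t: 17.05
ee_pos: [0.5281, 0.2735, 0.1066]
orientation: [-2.211, -2.231, 0.009]
contact_force: [0.8, 0.4, -0.7]
opening: 0.002
```

jog_arm(
  linear=[
    [0,-40,30],
    [0,-40,30],
    [0,-40,0],
    [0,-40,0],
    [0,-40,0],
  ],
  spin=[0,0,0,0,0],
)

```text
t: 17.55
ee_pos: [0.5282, 0.0733, 0.1678]
orientation: [2.21, 2.232, -0.0]
contact_force: [0.6, 0.2, -0.6]
opening: -0.001
```

jog_arm(
  linear=[
    [0,-40,0],
    [0,-40,0],
    [0,0,0],
  ],
  spin=[0,0,0],
)

```text
t: 17.85
ee_pos: [0.5276, -0.0133, 0.1684]
orientation: [2.22, 2.216, -0.005]
contact_force: [0.1, 0.1, 0.7]
opening: 0.001
```

Run:
```python
from h import *
from cell import optics
rep()
p,d=optics.capture('top'); cv2.imwrite('pics/t11.png',cv2.resize(p[60:300,100:500],None,fx=2,fy=2))
s,ds=optics.capture('scene'); cv2.imwrite('pics/s11.png',s)
c=optics.get_calibration('top')
p0=cv2.imread('pics/top0.png')
for b in blobs(p): print(np.round(b,1))
d0=np.load('pics/top0.npy')
dd=cv2.absdiff(p,p0).max(2); print('diff checks', {n:int(dd[v-14:v+15,u-14:u+15].max()) for n,(u,v) in dict(tin=(327,118),beaker=(393,141),cruc=(456,148),bung=(453,251),jar=(405,259)).items()})
# caps in tray: depth ~16 mm above bench
R=cv2.Rodrigues(np.array(c["rvec"],float))[0]; t=np.array(c["tvec"],float).ravel()
v,u=np.mgrid[140:275,125:220]; P=np.stack([u,v,np.ones_like(u)],-1).reshape(-1,3)@np.linalg.inv(c['K']).T*d[140:275,125:220].reshape(-1,1)
W=((P-t)@R)
m=((W[:,2]>.010)&(W[:,2]<.022)).reshape(u.shape).astype(np.uint8)
m=cv2.morphologyEx(m,cv2.MORPH_OPEN,np.ones((5,5)))
n,l,st,ce=cv2.connectedComponentsWithStats(m)
for i in range(1,n):
    X=ray(c,(ce[i][0]+125,ce[i][1]+140),.016)
    rel=X[:2]-np.array([.528,.313]); print(st[i,4],ce[i]+[125,140],'z',np.median(W[l.ravel()==i,2]).round(4),'std',W[l.ravel()==i,2].std().round(4),'tray xy',np.round([rel@[.986,.17],rel@[-.17,.986]],3))
```

```text
17.85 [ 0.5276 -0.0133  0.1684] toolx deg 89.9 z [ 0.001 -0.006 -1.   ] q [-0.4   0.59  0.58  1.89 -0.43  0.8   0.42] F [0.1 0.1 0.7]
[327.2 117.8 327.  118.   10.  277. ]
[392.6 141.1 392.5 140.5  11.4 276. ]
[455.6 147.9 455.5 148.5  11.5 361. ]
[  342.    222.8   340.5   227.3    86.4 11896. ]
[452.7 251.  452.4 250.7   9.8 273. ]
[405.6 259.1 405.8 259.1   9.4 273. ]
diff checks {'tin': 14, 'beaker': 19, 'cruc': 18, 'bung': 17, 'jar': 31}
282 [167.         178.19148936] z 0.016 std 0.0019 tray xy [0.062 0.012]
292 [172.40410959 208.1130137 ] z 0.0157 std 0.0017 tray xy [-0.     0.009]
269 [174.73605948 236.66171004] z 0.016 std 0.0018 tray xy [-0.058  0.013]
```

View pics/t11.png

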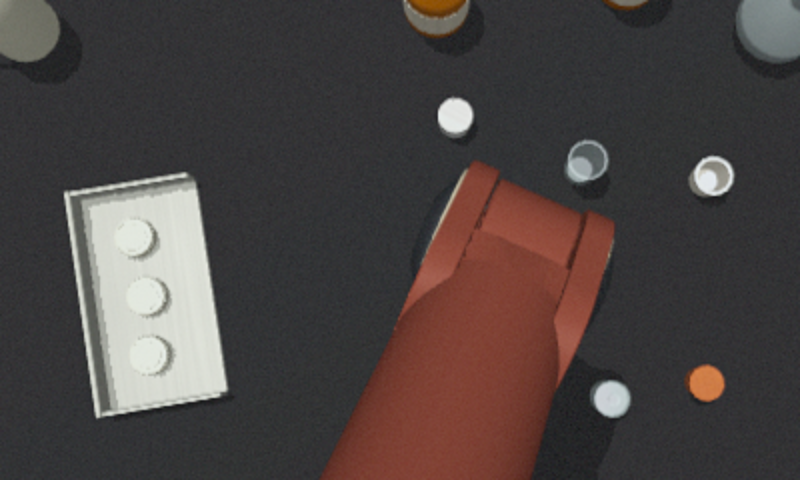

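View pics/s11.png

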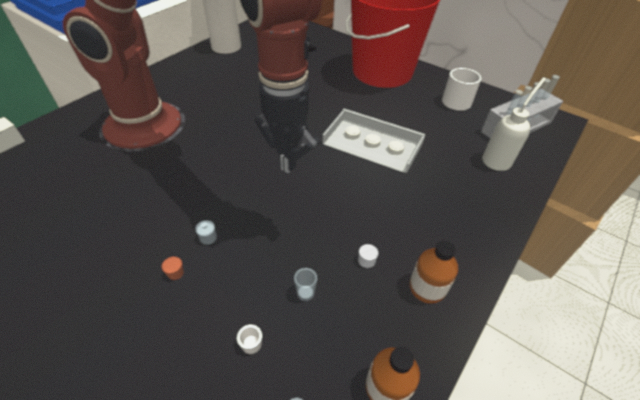

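Both views show the three caps in a row inside the tray, at top-view crop positions (134,237), (147,297) and (150,355). The five other things sit at the same pixels as before, and the gripper is clear of everything. I'm handing in.

```bash
python3 -c "
from cell import r
print(r.job_done())"
```

```text
the job is handed in; nothing more can be done
None
```

I swept the three caps one at a time into the tray with the shut fingers and handed the job in at about 18 s of the 64 s allowed. No verdict is reported at hand-in, so what follows is from my last camera checks.

- **Caps:** In the tray's frame they lie at about (62, 12), (0, 9) and (-58, 13) mm, well inside the limits. Their tops measure about 16 mm high, so they are flat on the floor.
- **Other things:** The beaker, crucible, bung, weighing jar and sample tin are within about 0.5 pixel (roughly 1 mm) of where they started, and all still stand.
- **Robot:** The arm ended clear of everything, and the wrist force readings I took stayed below about 2 N.

No check failed or disagreed. One move call was refused for mismatched list lengths; it moved nothing and wasn't needed.

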